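# Latch two title-strip holders into the rack and zero the play counter

### The job

In each of the rack's two lanes, press the sprung latch sill down behind the amber title-strip holder, push the holder forward under the guard bar until it is fully home in its slot, and let the sill snap back up behind it. Once both holders are latched in, turn the play counter's reset knob back counter-clockwise to its zero stop. Leave the other things on the worktop where they stand.

Things in the scene. Friction and masses are not known exactly. Their poses are not given: they have to be found in the camera images.
- rack: Fixed metal strip rack, 315 x 164 mm. Origin on the worktop below the slot mouths, midway between the lanes; x = direction of insertion (away from the robot), y left, z up. Two lanes along x at y = +36 and -36 mm, 64 mm wide between 8 mm walls (x = -105 to 97 mm, tops 33 mm up). A 4 mm thick ledge runs behind the end wall to x = 150 mm.
- bar (a point): Middle of the underside of the first guard bar, which crosses both lanes at rack x = 20 to 30 mm; underside 30 mm, top 35 mm above the worktop. A holder on the raised sill runs into it; on the pressed sill it passes under. A second, equal bar lies at x = 70 to 80 mm.
- slot_left (a point): Mouth of the left slot: centre line of the lane, on the channel floor, 16 mm above the worktop, at rack x = 0, y = +36 mm, where the sill ends. Channel: x = 0 to 89 mm, closed by an end wall. A holder is home when its rear edge is 0 to 5 mm past the mouth (its origin 42 to 47 mm past it), so that the sill can rise behind it.
- slot_right (a point): Mouth of the right slot: centre line of the lane, on the channel floor, 16 mm above the worktop, at rack x = 0, y = -36 mm, where the sill ends. Channel: x = 0 to 89 mm, closed by an end wall. A holder is home when its rear edge is 0 to 5 mm past the mouth (its origin 42 to 47 mm past it), so that the sill can rise behind it.
- press_left (a point): Centre of the ribbed pressing place on top of the left sill, moving with it, 131 mm behind the slot mouth. The sill is a dark steel plate 155 x 61 x 6 mm, the floor of the loading bay, rack x = -155 to 0 mm, y = +36 mm. A finger pressing it down here, behind the holder, can slide forward along it to its front end, pushing the holder.
- press_right (a point): Centre of the ribbed pressing place on top of the right sill, moving with it, 131 mm behind the slot mouth. The sill is a dark steel plate 155 x 61 x 6 mm, the floor of the loading bay, rack x = -155 to 0 mm, y = -36 mm. A finger pressing it down here, behind the holder, can slide forward along it to its front end, pushing the holder.
- holder_left: Left (+y) title-strip holder: a flat amber plastic plate carrying two white paper strips, 84 mm (x, along the lane) by 60 mm (y) by 10 mm thick, about 60 g. Origin at the centre of its underside, x along the lane. Starts lying on the raised sill of the left lane, its front edge 4 to 14 mm short of the slot mouth.
- holder_right: Right (-y) title-strip holder: a flat amber plastic plate carrying two white paper strips, 84 mm (x, along the lane) by 60 mm (y) by 10 mm thick, about 60 g. Origin at the centre of its underside, x along the lane. Starts lying on the raised sill of the right lane, its front edge 4 to 14 mm short of the slot mouth.
- sill_left (a joint): Latch sill of the left (+y) lane, in m: 0 = sprung up (top face 25.5 mm above the worktop); grows as it is pressed straight down; stop at 0.009 (top 16.5 mm up, 0.5 mm above the channel floor). Starts to move at 3 N, 7.5 N fully down; springs back up when let go. Pressed 7 mm or more, it lets the holder pass under the guard bar.
- sill_right (a joint): Latch sill of the right (-y) lane, in m: 0 = sprung up (top face 25.5 mm above the worktop); grows as it is pressed straight down; stop at 0.009 (top 16.5 mm up, 0.5 mm above the channel floor). Starts to move at 3 N, 7.5 N fully down; springs back up when let go. Pressed 7 mm or more, it lets the holder pass under the guard bar.
- play_counter: Fixed grey play-counter housing, 90 x 90 x 40 mm tall, origin at the centre of its underside; its front with the number window faces its -x. The reset knob stands on the middle of its top.
- knob (a joint): Reset knob angle in rad: 0 = zero stop, with the knob's grip bar along the housing's x axis and its white mark at the front (-x) end; grows as the knob is turned clockwise seen from above (hard stop at 1.6). Starts between 0.7 and 1.35. Light friction of 0.04 N m, stays where left.
- knob_grip (a point): Point on the vertical axis of the black reset knob at gripping height, 77 mm above the worktop. The knob has an upright grip bar 42 mm long, 14 mm thick, whose top is 84 mm and bottom is 52 mm above the worktop, on a disc of 44 mm diameter. The point's x axis lies along the bar.
- socket_a: Bystander: white porcelain lamp socket, 40 mm diameter, 46 mm tall, standing on the ledge at the far end of the rack. Origin at the centre of its underside.
- socket_b: Bystander: second porcelain lamp socket, same size, standing on the worktop some 110 mm in front (towards the robot) of the play counter. Origin at the centre of its underside.
- gear: Bystander: worn brass cam gear, 64 mm diameter, 18 mm tall, lying beyond the play counter. Origin at the centre of its underside.
- grille: Bystander: L-shaped chrome speaker grille corner, legs 100 mm, 22 mm tall, far left. Origin at the outer corner, underside.
- driver: Bystander: screwdriver lying at the left. Origin near its middle.
- jar: Bystander: small glass jar, 60 mm diameter, 80 mm tall, at the right. Origin at the centre of its underside.
Not all that is in view belongs to the job. Leave any brown look-alike of the holder_right alone.

How it is judged:
By the outcome, as a careful person would: the job done as asked, in the order asked, and still so for the second after the job is handed in, with the robot touching nothing.
It also fails if it takes over 58 s, if anything falls off the work surface, if the arm or the gripper's body presses on something with over 40 N, if the wrist force passes 120 N, or if a joint passes its speed limit or range.

### The arm

A 7-joint arm with a two-finger parallel gripper is mounted at the origin on the work surface. World frame = base frame: x ahead of the robot, y to its left, z up, the work surface at z = 0. Lengths are in mm, angles in rad, forces in N, time in s.
With the tool pointing down it reaches from about 400 to 925 mm from the base axis. Payload 5.6 kg.
Tool frame: the origin (TCP) lies midway between the tips of the shut fingers; the grasp point (between the pads) lies 19 mm behind it; z points along the fingers, y is the line along which they close (so a half turn about z gives the same grasp; the last joint's range is limited). The gripper opens to 85 mm and grips with 20 to 120 N. Pads are 22 mm wide; open, the fingers measure 114 mm over their backs; the gripper's body (76 mm by 85 mm) begins 54 mm behind the grasp point. The pads swing forward as they close: fully open they stand 13 mm farther back than shut.
Start: joints at [1.236, 0.468, -0.012, 1.603, 0.006, 1.071, -0.056], TCP at [186.948, -622.542, 231.29] pointing down, gripper open.
Joint ranges: [-2.53, 2.53], [-0.31, 2.02], [-1.57, 1.55], [0.28, 2.44], [-1.29, 4.43], [0.15, 1.84], [-2.92, 2.92]. Speed limits (rad/s): [2.57, 2.57, 3.14, 3.14, 3.14, 3.14, 3.14].

### API

Orientations are given as a rotation vector (axis times angle).
In Python, from workcell import status, eyes, order gives the robot as it stands. The module is installed in compiled form; this text tells all that it offers.
- The arm moves only by the tool carry_out, never from a script. Its argument "plan" is a list that holds one entry, the list of rows, each a list of 7 numbers: the turn, a rotation vector about the tool's x, y, z in units of 8 degrees (1.0 is 8 degrees), then the shift along the tool's x, y, z in units of 50 mm (1.0 is 50 mm), then the opening, from 0 (shut) to 1 (fully open). A call has exactly 5 rows; each row shifts and turns the commanded pose from where the row before left it, along the tool's axes as they then stand; what a row does not reach is not made up. A row lasts 1/8 s, in which the tool goes at most 62.5 mm and 10.7 degrees, less where a joint would pass 70% of its speed; a pose out of reach is approached as far as the arm can. A call is refused whole if a number of a shift passes 1 or a number of a turn 1, either way. A call with a gripper value outside its range is refused whole. The fingers move at their own pace and stop on an object; "squeeze" is the grip in N (left out, the last holds). Time passes only in rows, so rows that do not move let the fingers close, or fill a call up. It gives the time, the measured TCP pose, the force, the opening and the grip force at its end, in the units of the state.
- status.get_obs(): the state, without advancing time (a new reading comes with each control period).
- eyes.snapshot(name): name is "scene" or "side" or "wrist"; returns a dict with "image" (420x560x3 uint8, blue, green, red), "intrinsics" (3x3 intrinsics, pixels), "world_from_camera" (4x4, takes a point from camera to world coordinates). Camera axes: x right, y up, looking along -z (the intrinsics and any distortion apply to the point x, -y, -z); pixel columns grow to the right and rows downward; lengths in mm; the calibration is good to about 2 mm. A picture is of the moment at which its call begins. There is no depth.
- order.finish_job(): hands the job in; it is judged then, once.
The state is a dict: "clock": time; "joint_positions": joint angles; "joint_vel": joint speeds; "tau": joint torques, N m; "eef_pos": TCP position; "eef_rot": TCP orientation; "contact_force": force on the tool from outside, world axes, zero at the start; "wrist_torque": the same for the moment, N m; "width": finger opening in mm; "finger_force": force on a finger pad.
Only numpy, scipy, OpenCV 4.12 (cv2) and the standard library are available. Lean on these libraries where they do the work, as an engineer would, in place of code of your own. Each camera call takes 0.05 s, during which the arm holds its last target. There are 200 camera calls.

## Working session

There is one attempt and no reset: what is moved stays moved. The work goes in short steps, Python scripts to look and compute and a tool call to move; the robot and the scene stay as the last step left them, time stands still between calls to the robot, and variables do not carry over. Pictures are saved under pics/ and viewed, at most 10 in all, crops included, and the job is handed in when it is done.

Besides the shell and the picture viewer there is one more tool, called after ">>>" as name(argument=value, ...), one argument or row to a line, values as JSON. carry_out: Moves the arm, as the interface text tells. Its arguments: {"type":"object","properties":{"plan":{"type":"array","items":{"type":"array","items":{"type":"array","items":{"type":"number"}}}},"squeeze":{"type":"number"}},"required":["plan"]}

```bash
mkdir -p pics
cat > h.py <<'E'
import numpy as np, cv2
from workcell import status, eyes, order
from scipy.spatial.transform import Rotation as R
def ray(s,uv,z):
    K=np.array(s["intrinsics"]);T=np.array(s["world_from_camera"])
    p=np.linalg.inv(K)@np.array([uv[0],uv[1],1.]);d=T[:3,:3]@np.array([p[0],-p[1],-p[2]])
    o=T[:3,3];return o+d*(z-o[2])/d[2]
def proj(s,P):
    K=np.array(s["intrinsics"]);T=np.linalg.inv(np.array(s["world_from_camera"]))
    p=T[:3,:3]@np.array(P)+T[:3,3];p=K@np.array([p[0],-p[1],-p[2]]);return p[:2]/p[2]
E
python3 - <<'E'
from h import *
o=status.get_obs()
print({k:np.round(v,3).tolist() for k,v in o.items()})
ims=[]
for n in("scene","side"):
    s=eyes.snapshot(n);cv2.imwrite(f"pics/{n}0.png",s["image"]);print(n,[k for k in s],np.round(s["intrinsics"],1).tolist(),np.round(s["world_from_camera"],2).tolist())
E
```

```text
{'clock': 0.0, 'joint_positions': [1.236, 0.468, -0.012, 1.604, 0.006, 1.071, -0.056], 'joint_vel': [0.002, 0.0, 0.001, 0.0, -0.001, -0.001, 0.0], 'tau': [-0.0, -53.238, 0.021, -25.131, 0.011, 0.008, -0.0], 'eef_pos': [186.748, -621.979, 230.324], 'eef_rot': [-3.106, -0.456, 0.001], 'contact_force': [-0.261, 0.09, -0.206], 'wrist_torque': [0.014, -0.057, -0.048], 'finger_force': 0.0, 'width': 85.192}
scene ['image', 'intrinsics', 'world_from_camera'] [[405.9, 0.0, 276.8], [0.0, 405.9, 207.1], [0.0, 0.0, 1.0]] [[0.78, -0.43, 0.45, 1063.41], [0.63, 0.54, -0.56, -644.88], [0.0, 0.72, 0.69, 893.51], [0.0, 0.0, 0.0, 1.0]]
side ['image', 'intrinsics', 'world_from_camera'] [[436.7, 0.0, 277.1], [0.0, 436.7, 210.2], [0.0, 0.0, 1.0]] [[-0.98, 0.14, -0.12, 390.06], [-0.19, -0.69, 0.7, 902.8], [0.01, 0.71, 0.71, 969.96], [0.0, 0.0, 0.0, 1.0]]
```

View pics/scene0.png

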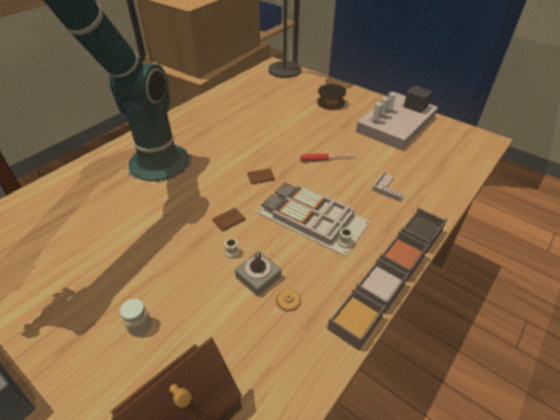

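View pics/side0.png

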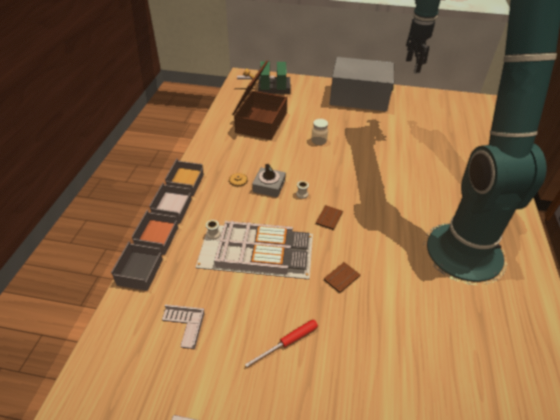

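The scene view shows the rack at about (315,215), the counter at (258,270) and the brown look-alikes at (260,175) and (228,218). In the side view the rack is at (257,250) and the counter at (268,180). I'll crop in for detail.

Run:
```python
from h import *
a=cv2.imread("pics/scene0.png")[165:300,220:380];b=cv2.imread("pics/side0.png")[155:285,190:325]
a=cv2.resize(a,None,fx=4,fy=4,interpolation=cv2.INTER_CUBIC);b=cv2.resize(b,None,fx=4,fy=4,interpolation=cv2.INTER_CUBIC)
cv2.imwrite("pics/ca.png",a);cv2.imwrite("pics/cb.png",b)
```

```text
(no output)
```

View pics/ca.png

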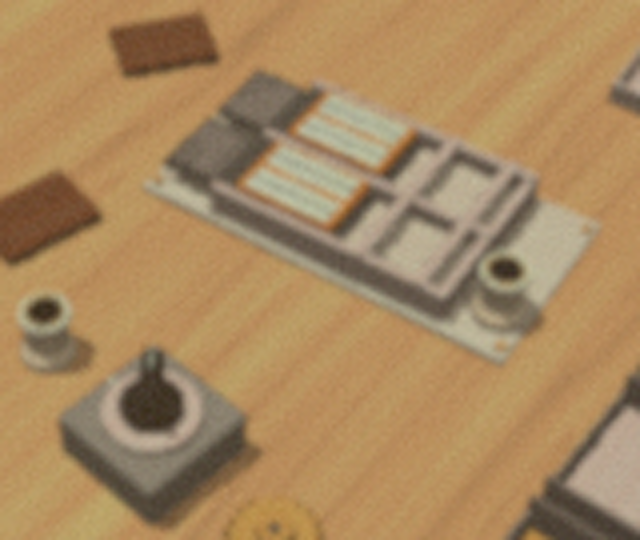

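View pics/cb.png

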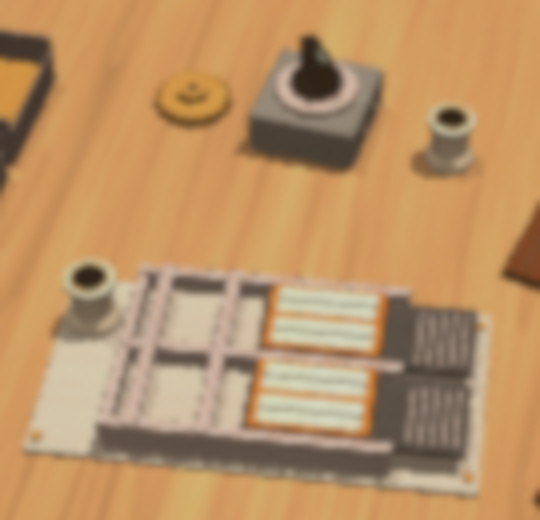

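Both crops show the amber holders in their lanes, with the ribbed sills behind them on the robot side. The rack plate corners are clear: in the side crop (25,448), (478,490) and (490,315), in the scene crop (150,185), (600,225) and (500,362). The knob bar leans up from the counter disc.

Run:
```python
from h import *
from scipy.optimize import least_squares
S={n:eyes.snapshot(n) for n in("scene","side")}
off={"scene":(220,165),"side":(190,155)}
def P(n,u,v,z):return ray(S[n],(off[n][0]+u/4,off[n][1]+v/4),z)[:2]
def fit(pts):
    w=np.array([P(n,u,v,z) for n,u,v,z,_,_ in pts]);m=np.array([q[4:] for q in pts],float)
    f=lambda p:(m@np.array([[np.cos(p[2]),-np.sin(p[2])],[np.sin(p[2]),np.cos(p[2])]]).T+p[:2]-w).ravel()
    r=least_squares(f,[*w.mean(0),0.],loss="soft_l1",f_scale=3);print(np.round(r.x,3));print(np.round(f(r.x).reshape(-1,2),1).tolist());return r.x
rk=fit([("side",25,448,4,150,82),("side",478,490,4,-165,82),("side",490,315,4,-165,-82),("scene",150,185,4,-165,-82),("scene",600,225,4,150,82),("scene",500,362,4,150,-82),
 ("side",403,366,33,-105,0),("side",410,290,33,-105,-72),("side",392,445,33,-105,72),("side",148,267,33,97,-76),("side",100,425,33,97,76),("scene",537,180,33,97,76)])
c=fit([("side",293,50,40,45,-45),("side",383,72,40,-45,-45),("side",350,133,40,-45,45),("side",250,117,40,45,45),
 ("scene",155,345,40,-45,45),("scene",247,418,40,45,45),("scene",150,497,40,45,-45),("scene",62,425,40,-45,-45)])
for n,l in(("side",[(272,283),(387,290),(372,435),(247,430)]),):
    Rm=R.from_euler('z',rk[2]).as_matrix()[:2,:2]
    for q in l: print("holder corner rack",np.round(Rm.T@(P(n,*q,35.5)-rk[:2]),1))
for x in(-131,):
  for y in(36,-36):print("press",np.round(rk[:2]+R.from_euler('z',rk[2]).as_matrix()[:2,:2]@[x,y],1))
o=status.get_obs();print(np.round(R.from_rotvec(o["eef_rot"]).as_matrix(),3).tolist())
```

```text
[5.96816e+02 1.16619e+02 7.40000e-02]
[[2.9, -1.0], [1.0, 2.3], [0.1, -0.6], [-10.0, -2.3], [-4.3, 2.6], [-4.0, 1.8], [1.7, -0.9], [-0.1, 0.1], [0.7, 0.7], [7.9, -4.8], [4.5, -2.9], [-6.1, 8.4]]
[ 6.12976e+02 -1.63821e+02 -9.00000e-02]
[[16.2, -5.4], [5.3, -10.1], [0.8, 0.1], [8.3, -5.4], [-5.4, 3.2], [-3.0, 4.5], [-1.8, 1.4], [-10.2, 2.9]]
holder corner rack [ -4.2 -63.9]
holder corner rack [-88.4 -67.6]
holder corner rack [-91.6  66.6]
holder corner rack [-7.2 72.9]
press [463.5 142.8]
press [468.8  71. ]
[[0.958, 0.288, -0.0], [0.288, -0.958, 0.001], [-0.0, -0.001, -1.0]]
```

>>> carry_out(
  plan=[
    [[0, 0, 0.78, 0, 0, 0, 0], [0, 0, 0.78, 0, 0, 0, 0], [0, 0, 0, 0.47, -0.96, 0, 0], [0, 0, 0, 0.47, -0.96, 0, 0], [0, 0, 0, 0.47, -0.96, 0, 0]],
  ],
)

```text
clock: 0.82
eef_pos: [247.2, -472.0, 231.1]
eef_rot: [-3.139, -0.116, -0.0]
contact_force: [1.8, 0.2, 0.8]
width: 0.1
finger_force: 0.0
```

>>> carry_out(
  plan=[
    [[0, 0, 0, 0.47, -0.96, 0, 0], [0, 0, 0, 0.47, -0.96, 0, 0], [0, 0, 0, 0.47, -0.96, 0, 0], [0, 0, 0, 0.47, -0.96, 0, 0], [0, 0, 0, 0.47, -0.96, 0, 0]],
  ],
)

```text
clock: 1.45
eef_pos: [346.5, -224.1, 231.5]
eef_rot: [3.139, 0.116, 0.001]
contact_force: [1.3, -0.2, -0.3]
width: 0.1
finger_force: 0.0
```

>>> carry_out(
  plan=[
    [[0, 0, 0, 0.47, -0.96, 0, 0], [0, 0, 0, 0.47, -0.96, 0, 0], [0, 0, 0, 0.47, -0.96, 0, 0], [0, 0, 0, 0.47, -0.96, 0, 0], [0, 0, 0, 0, 0, 0, 0]],
  ],
)

```text
clock: 2.08
eef_pos: [426.6, -23.5, 231.5]
eef_rot: [-3.138, -0.128, -0.002]
contact_force: [-0.1, -1.2, -0.1]
width: -0.1
finger_force: 0.0
```

>>> carry_out(
  plan=[
    [[0, 0, 0, 0.49, -0.92, 0, 0], [0, 0, 0, 0.49, -0.92, 0, 0], [0, 0, 0, 0, 0, 0, 0], [0, 0, 0, 0, 0, 0, 0], [0, 0, 0, 0, 0, 0, 0]],
  ],
)

```text
clock: 2.7
eef_pos: [467.3, 66.3, 231.1]
eef_rot: [3.139, 0.112, -0.001]
contact_force: [-0.9, -0.4, 0.9]
width: 0.1
finger_force: 0.0
```

Run:
```python
from h import *
import pickle
o=status.get_obs();print(np.round(o["eef_pos"],1),np.round(o["eef_rot"],3))
s=eyes.snapshot("wrist");cv2.imwrite("pics/w1.png",s["image"]);pickle.dump(s,open("w1.pkl","wb"))
print(np.round(s["world_from_camera"],2).tolist(), proj(s,[o["eef_pos"][0],o["eef_pos"][1],25]))
```

```text
[467.3  66.3 231.1] [ 3.139e+00  1.120e-01 -1.000e-03]
[[0.07, 0.94, 0.32, 549.59], [-1.0, 0.07, 0.02, 71.61], [0.0, -0.32, 0.95, 373.69], [0.0, 0.0, 0.0, 1.0]] [278.69819754 182.97107604]
```

View pics/w1.png

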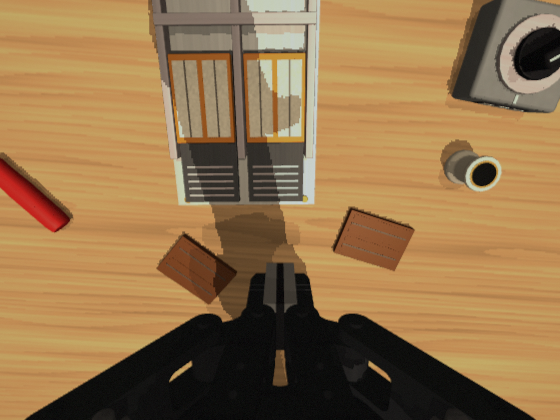

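The wrist view shows holder rear edges at row 143 (left columns 175–233, right 246–304) and ribbed places centred at about (213,183) and (276,183). The plate's rear corners are at (178,205) and (315,204), the guard bar is at rows 11–24, and the knob is at the top right.

Run:
```python
from h import *
import pickle
s=pickle.load(open("w1.pkl","rb"))
for nm,u,v,z in [("plateL",178,205,4),("plateR",315,204,4),("hL rl",175,143,35.5),("hL rr",233,143,35.5),("hR rl",246,143,35.5),("hR rr",304,143,35.5),("hL fl",170,54,35.5),("hR fr",305,52,35.5),
 ("midwall rear",241,159,33),("ribL",213,183,25.5),("ribR",276,183,25.5),("bar rearL",157,24,35),("bar rearR",318,24,35),("bar frontL",157,12,35),("sill rear R",276,202,25.5),("knobtop?",535,56,84),("c fl",456,95,40),("cfr",545,110,40),("c bl",480,8,40)]:
    print(nm,np.round(ray(s,(u,v),z)[:2],1))
g=cv2.resize(s["image"][:140,430:],None,fx=4,fy=4,interpolation=cv2.INTER_CUBIC);cv2.imwrite("pics/k1.png",g)
```

```text
plateL [426.5 185.7]
plateR [439.5  20.3]
hL rl [504.5 177. ]
hL rr [508.8 116.8]
hR rl [509.8 103.4]
hR rr [514.1  43.2]
hL fl [588.1 178.9]
hR fr [599.1  50.4]
midwall rear [492.4 108.3]
ribL [462.2 139.3]
ribR [467.2  69.3]
bar rearL [612.7 190.1]
bar rearR [623.4  40.6]
bar frontL [622.4 189.6]
sill rear R [445.1  67.8]
knobtop? [ 602.5 -135.2]
c fl [ 571.2 -100.6]
cfr [ 563.7 -192.5]
c bl [ 645.5 -103.9]
```

View pics/k1.png

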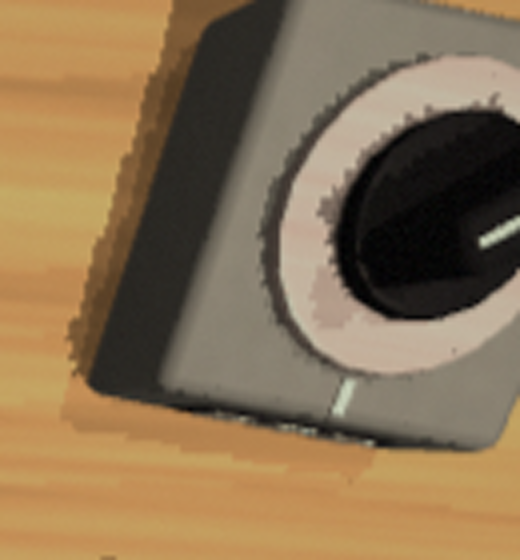

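The knob crop shows the mark lying to the counter's right (rightwards in the image), so the knob is turned roughly 1 rad. Rack: origin about (597.5,115.5), yaw 0.078. Descending behind the right holder now.

>>> carry_out(
  plan=[
    [[0, 0, -0.05, 0.04, -0.06, 1.0, 0], [0, 0, 0, 0, 0, 1.0, 0], [0, 0, 0, 0, 0, 1.0, 0], [0, 0, 0, 0, 0, 0.96, 0], [0, 0, 0, 0, 0, 0, 0]],
  ],
)

```text
clock: 3.38
eef_pos: [466.6, 69.9, 30.7]
eef_rot: [3.138, 0.126, -0.012]
contact_force: [0.5, 0.6, 1.3]
width: 0.0
finger_force: 0.0
```

>>> carry_out(
  plan=[
    [[0, 0, 0, 0, 0, 0.1, 0], [0, 0, 0, 0, 0, 0.1, 0], [0, 0, 0, 0, 0, 0.06, 0], [0, 0, 0, 0, 0, 0, 0], [0, 0, 0, 0, 0, 0, 0]],
  ],
)

```text
clock: 4.0
eef_pos: [471.0, 71.2, 21.1]
eef_rot: [-3.139, -0.127, -0.005]
contact_force: [2.8, -0.7, 4.0]
width: -0.1
finger_force: 2.1
```

>>> carry_out(
  plan=[
    [[0, 0, 0, 0, 0, 0.06, 0], [0, 0, 0, 0, 0, 0.06, 0], [0, 0, 0, 0, 0, 0, 0], [0, 0, 0, 0, 0, 0, 0], [0, 0, 0, 0, 0, 0, 0]],
  ],
)

```text
clock: 4.62
eef_pos: [471.0, 71.3, 15.8]
eef_rot: [3.139, 0.127, 0.005]
contact_force: [0.2, -1.5, 17.3]
width: 0.2
finger_force: 9.3
```

Run:
```python
from h import *
for i in range(3):
    o=status.get_obs();print(np.round(o["eef_pos"],1),np.round(o["contact_force"],1),o["clock"]);eyes.snapshot("side")
```

```text
[471.   71.3  15.8] [ 0.2 -1.5 17.3] 4.625
[471.   71.3  15.8] [ 0.9 -2.3 18.3] 4.675
[471.1  71.3  15.8] [ 1.2 -2.1 17.9] 4.725
```

>>> carry_out(
  plan=[
    [[0, 0, 0, 0.2, 0, -0.01, 0], [0, 0, 0, 0.25, 0.01, 0, 0], [0, 0, 0, 0.25, 0.01, 0, 0], [0, 0, 0, 0.2, 0, 0, 0], [0, 0, 0, 0, 0, 0, 0]],
  ],
)

```text
clock: 5.4
eef_pos: [505.6, 73.3, 15.5]
eef_rot: [3.133, 0.129, -0.027]
contact_force: [-23.6, -1.8, 41.4]
width: 0.1
finger_force: 20.8
```

Run:
```python
from h import *
s=eyes.snapshot("wrist");o=status.get_obs();print(np.round(o["eef_pos"],1),np.round(o["contact_force"],1))
s2=eyes.snapshot("side")
a=cv2.resize(s2["image"][205:285,190:325],(540,320),interpolation=cv2.INTER_CUBIC)
cv2.imwrite("pics/w2.png",np.vstack([cv2.resize(s["image"][:270],(540,260)),a]))
```

```text
[505.6  73.3  15.5] [-24.2  -2.4  40. ]
```

View pics/w2.png

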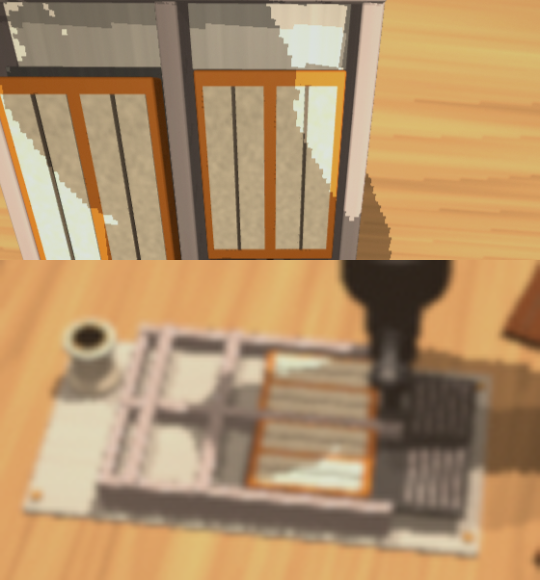

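The right holder sits on the sunk sill just ahead of the finger. Drag is high at 40 N down, so I'll ease off the pressing.

>>> carry_out(
  plan=[
    [[0, 0, 0, 0, 0, -0.03, 0], [0, 0, 0, 0, 0, -0.03, 0], [0, 0, 0, 0, 0, 0, 0], [0, 0, 0, 0, 0, 0, 0], [0, 0, 0, 0, 0, 0, 0]],
  ],
)

```text
clock: 6.12
eef_pos: [510.8, 73.7, 16.9]
eef_rot: [3.138, 0.128, -0.011]
contact_force: [-5.1, -0.2, 7.4]
width: 0.1
finger_force: 3.3
```

>>> carry_out(
  plan=[
    [[0, 0, 0, 0.15, 0, 0, 0], [0, 0, 0, 0.15, 0, 0, 0], [0, 0, 0, 0.15, 0, 0, 0], [0, 0, 0, 0, 0, 0, 0], [0, 0, 0, 0, 0, 0, 0]],
  ],
)

```text
clock: 6.75
eef_pos: [534.7, 75.6, 17.2]
eef_rot: [3.138, 0.127, -0.007]
contact_force: [-2.8, -1.0, 5.9]
width: 0.0
finger_force: 3.1
```

>>> carry_out(
  plan=[
    [[0, 0, 0, 0.2, 0, 0.015, 0], [0, 0, 0, 0.2, 0, 0, 0], [0, 0, 0, 0.2, 0, 0, 0], [0, 0, 0, 0.2, 0, 0, 0], [0, 0, 0, 0, 0, 0, 0]],
  ],
)

```text
clock: 7.38
eef_pos: [573.4, 79.0, 16.6]
eef_rot: [3.138, 0.128, -0.011]
contact_force: [-5.8, -0.3, 10.6]
width: -0.3
finger_force: 5.2
```

Run:
```python
from h import *
s=eyes.snapshot("wrist");o=status.get_obs();print(np.round(o["eef_pos"],1),np.round(o["contact_force"],1))
cv2.imwrite("pics/w3.png",s["image"])
c,si=np.cos(.078),np.sin(.078)
for x in(0,20,30,70,80,97):
    print(x,[np.round(proj(s,[597.5+c*x-si*y,115.5+si*x+c*y,z])).tolist() for y,z in((-36,16),(-36,26),(-36,35))])
```

```text
[573.4  79.   16.6] [-5.7 -0.8  9.9]
0 [[281.0, 227.0], [282.0, 236.0], [282.0, 244.0]]
20 [[282.0, 187.0], [282.0, 193.0], [282.0, 199.0]]
30 [[282.0, 165.0], [282.0, 170.0], [282.0, 174.0]]
70 [[282.0, 68.0], [283.0, 65.0], [283.0, 62.0]]
80 [[283.0, 40.0], [283.0, 35.0], [283.0, 30.0]]
97 [[283.0, -10.0], [283.0, -20.0], [283.0, -30.0]]
```

View pics/w3.png

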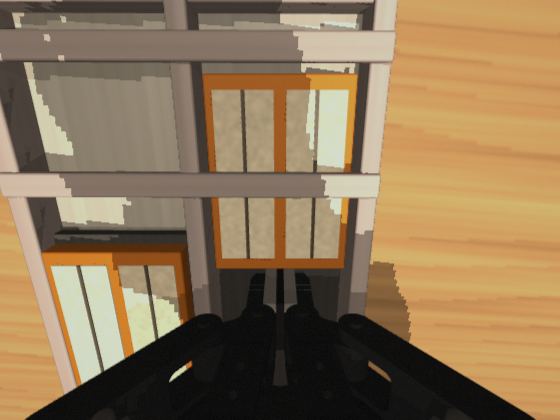

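The holder is under both bars' line: front edge at row 75 (x about 66) and rear edge at row 268 (x about -16). It needs roughly 18.5 mm more.

>>> carry_out(
  plan=[
    [[0, 0, 0, 0.12, 0, 0, 0], [0, 0, 0, 0.12, 0, 0, 0], [0, 0, 0, 0.12, 0, 0, 0], [0, 0, 0, 0, 0, 0, 0], [0, 0, 0, 0, 0, 0, 0]],
  ],
)

```text
clock: 8.05
eef_pos: [590.6, 80.5, 16.6]
eef_rot: [3.138, 0.128, -0.013]
contact_force: [-8.5, -0.7, 12.3]
width: 0.2
finger_force: 5.9
```

```bash
cat > edge.py <<'E'
from h import *
import sys
# amber holder edges along a lane's centre column (orange frame between strips)
def amber(s,y,z=26,lo=-20,hi=110):
    c,si=np.cos(.078),np.sin(.078)
    hsv=cv2.cvtColor(s["image"],cv2.COLOR_BGR2HSV);out=[]
    for x in np.arange(lo,hi,.5):
        u,v=proj(s,[597.5+c*x-si*y,115.5+si*x+c*y,z])
        if 0<=u<560 and 0<=v<420:
            p=hsv[int(round(v)),int(round(u))]
            out.append((x,p[0]<18 and p[1]>190 and p[2]>60))
    xs=[x for x,a in out if a];return (min(xs),max(xs)) if xs else None
def rackx():
    o=status.get_obs();d=o["eef_pos"][:2]-np.array([597.5,115.5]);c,si=np.cos(.078),np.sin(.078)
    print("tcp rack",np.round([c*d[0]+si*d[1],-si*d[0]+c*d[1],o["eef_pos"][2]],1),"F",np.round(o["contact_force"],1))
if __name__=="__main__":
    rackx();s=eyes.snapshot("wrist");y=float(sys.argv[1])
    for d in(-18,-12,-2,0,2,12,18):print(d,amber(s,y+d))
E
python3 edge.py -36
```

```text
tcp rack [ -9.6 -34.3  16.6] F [-8.5 -0.7 12.3]
-18 (np.float64(1.5), np.float64(84.0))
-12 (np.float64(1.5), np.float64(84.0))
-2 (np.float64(1.5), np.float64(84.0))
0 (np.float64(1.5), np.float64(84.0))
2 (np.float64(1.5), np.float64(84.0))
12 (np.float64(1.0), np.float64(84.0))
18 (np.float64(1.0), np.float64(84.0))
```

>>> carry_out(
  plan=[
    [[0, 0, 0, 0.04, 0, 0, 0], [0, 0, 0, 0, 0, 0, 0], [0, 0, 0, -0.08, 0, 0, 0], [0, 0, 0, -0.1, 0, -0.2, 0], [0, 0, 0, 0, 0, -0.6, 0]],
  ],
)

```text
clock: 8.72
eef_pos: [584.4, 79.4, 55.6]
eef_rot: [3.138, 0.128, -0.011]
contact_force: [0.6, 0.2, 0.6]
width: -0.0
finger_force: 0.0
```

>>> carry_out(
  plan=[
    [[0, 0, 0, 0, 0, -1, 0], [0, 0, 0, 0, 0, -0.5, 0], [0, 0, 0, 0, 0, 0, 0], [0, 0, 0, 0, 0, 0, 0], [0, 0, 0, 0, 0, 0, 0]],
  ],
)

```text
clock: 9.35
eef_pos: [586.4, 79.6, 130.3]
eef_rot: [3.139, 0.127, -0.005]
contact_force: [-0.0, 0.0, 0.1]
width: 0.3
finger_force: 0.0
```

```bash
python3 edge.py -36
python3 - <<'E'
from h import *
s=eyes.snapshot("wrist");cv2.imwrite("pics/w4.png",s["image"])
E
```

```text
tcp rack [-13.9 -34.9 130.3] F [-0.   0.   0.1]
-18 None
-12 (np.float64(3.0), np.float64(81.5))
-2 (np.float64(3.0), np.float64(83.0))
0 (np.float64(3.0), np.float64(69.5))
2 (np.float64(3.0), np.float64(69.5))
12 (np.float64(3.0), np.float64(85.0))
18 (np.float64(3.0), np.float64(85.0))
```

View pics/w4.png

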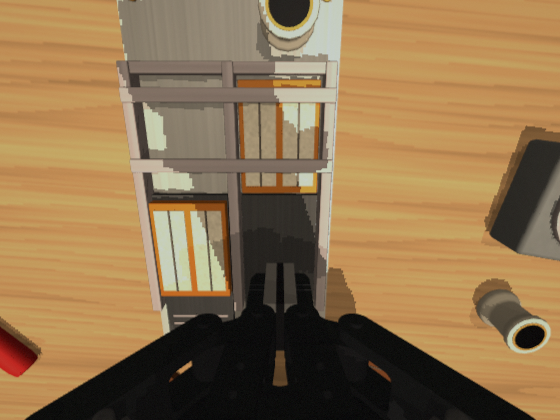

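The right holder is home: rear edge at row 193, x about 3, with the sill up behind it. Moving to the left lane.

>>> carry_out(
  plan=[
    [[0, 0, 0, -0.77, -0.47, 0, 0], [0, 0, 0, -0.77, -0.47, 0, 0], [0, 0, 0, -0.77, -0.47, 0, 0], [0, 0, 0, 0, 0, 0, 0], [0, 0, 0, 0, 0, 0.9, 0]],
  ],
)

```text
clock: 10.07
eef_pos: [470.3, 141.5, 88.9]
eef_rot: [-3.138, -0.127, -0.013]
contact_force: [-0.1, -0.3, -0.1]
width: 0.0
finger_force: 0.0
```

```bash
python3 -c "
from edge import *;rackx()"
```

```text
tcp rack [-124.8   35.8   88.9] F [-0.1 -0.3 -0.1]
```

>>> carry_out(
  plan=[
    [[0, 0, 0, -0.06, 0, 0.6, 0], [0, 0, 0, 0, 0, 0.5, 0], [0, 0, 0, 0, 0, 0.16, 0], [0, 0, 0, 0, 0, 0.14, 0], [0, 0, 0, 0, 0, 0, 0]],
  ],
)

```text
clock: 10.7
eef_pos: [463.5, 139.7, 17.2]
eef_rot: [3.138, 0.126, -0.002]
contact_force: [-3.7, -2.1, 5.7]
width: 0.3
finger_force: 3.0
```

>>> carry_out(
  plan=[
    [[0, 0, 0, 0, 0, 0, 0], [0, 0, 0, 0, 0, 0, 0], [0, 0, 0, 0, 0, 0, 0], [0, 0, 0, 0, 0, 0, 0], [0, 0, 0, 0, 0, 0, 0]],
  ],
)

```text
clock: 11.32
eef_pos: [463.5, 139.7, 17.7]
eef_rot: [3.138, 0.126, -0.001]
contact_force: [-3.7, -2.3, 5.5]
width: -0.2
finger_force: 2.9
```

>>> carry_out(
  plan=[
    [[0, 0, 0, 0, 0, 0.02, 0], [0, 0, 0, 0.15, -0.01, 0, 0], [0, 0, 0, 0.15, 0, 0, 0], [0, 0, 0, 0.15, 0, 0, 0], [0, 0, 0, 0, 0, 0, 0]],
  ],
)

```text
clock: 11.95
eef_pos: [487.4, 143.0, 17.1]
eef_rot: [-3.139, -0.126, -0.003]
contact_force: [-2.5, -0.4, 5.9]
width: 0.2
finger_force: 3.1
```

>>> carry_out(
  plan=[
    [[0, 0, 0, 0, 0, 0.015, 0], [0, 0, 0, 0.15, 0, 0, 0], [0, 0, 0, 0.15, 0, 0, 0], [0, 0, 0, 0.15, 0, 0, 0], [0, 0, 0, 0, 0, 0, 0]],
  ],
)

```text
clock: 12.58
eef_pos: [507.6, 144.7, 16.4]
eef_rot: [3.138, 0.127, -0.003]
contact_force: [-8.2, -0.7, 10.6]
width: -0.1
finger_force: 5.7
```

>>> carry_out(
  plan=[
    [[0, 0, 0, 0.15, 0, 0, 0], [0, 0, 0, 0.15, 0, 0, 0], [0, 0, 0, 0.15, 0, 0, 0], [0, 0, 0, 0, 0, 0, 0], [0, 0, 0, 0, 0, 0, 0]],
  ],
)

```text
clock: 13.2
eef_pos: [530.3, 146.7, 16.5]
eef_rot: [3.138, 0.127, -0.002]
contact_force: [-6.8, -0.8, 9.9]
width: 0.0
finger_force: 4.9
```

>>> carry_out(
  plan=[
    [[0, 0, 0, 0.22, 0, 0, 0], [0, 0, 0, 0.22, 0, 0, 0], [0, 0, 0, 0.22, 0, 0, 0], [0, 0, 0, 0.22, 0, 0, 0], [0, 0, 0, 0, 0, 0, 0]],
  ],
)

```text
clock: 13.82
eef_pos: [575.6, 150.4, 16.7]
eef_rot: [-3.139, -0.127, -0.001]
contact_force: [-3.7, -0.6, 6.5]
width: 0.2
finger_force: 3.4
```

```bash
python3 edge.py 36
```

```text
tcp rack [-19.1  36.5  16.7] F [-3.7 -0.6  6.5]
-18 (np.float64(-8.5), np.float64(70.0))
-12 (np.float64(-8.5), np.float64(70.0))
-2 (np.float64(-8.5), np.float64(70.0))
0 (np.float64(-9.0), np.float64(70.0))
2 (np.float64(-8.5), np.float64(70.0))
12 (np.float64(-8.5), np.float64(70.0))
18 (np.float64(-8.5), np.float64(70.0))
```

>>> carry_out(
  plan=[
    [[0, 0, 0, 0.12, 0, 0.01, 0], [0, 0, 0, 0.1, 0, 0, 0], [0, 0, 0, 0, 0, 0, 0], [0, 0, 0, 0, 0, 0, 0], [0, 0, 0, 0, 0, 0, 0]],
  ],
)

```text
clock: 14.5
eef_pos: [584.4, 151.4, 16.6]
eef_rot: [3.138, 0.128, -0.004]
contact_force: [-9.7, -0.5, 14.3]
width: 0.0
finger_force: 7.0
```

```bash
python3 edge.py 36
```

```text
tcp rack [-10.3  36.8  16.6] F [-9.7 -0.5 14.3]
-18 (np.float64(0.5), np.float64(83.5))
-12 (np.float64(0.5), np.float64(83.5))
-2 (np.float64(0.5), np.float64(83.5))
0 (np.float64(0.0), np.float64(83.5))
2 (np.float64(0.5), np.float64(83.5))
12 (np.float64(0.5), np.float64(83.5))
18 (np.float64(0.5), np.float64(83.0))
```

>>> carry_out(
  plan=[
    [[0, 0, 0, 0.06, 0, -0.01, 0], [0, 0, 0, 0, 0, 0, 0], [0, 0, 0, 0, 0, 0, 0], [0, 0, 0, 0, 0, 0, 0], [0, 0, 0, 0, 0, 0, 0]],
  ],
)

```text
clock: 15.18
eef_pos: [588.6, 151.6, 16.6]
eef_rot: [-3.139, -0.127, 0.001]
contact_force: [-5.7, -0.1, 6.5]
width: 0.3
finger_force: 3.7
```

```bash
python3 edge.py 36
```

```text
tcp rack [-6.  36.7 16.6] F [-5.7 -0.1  6.5]
-18 (np.float64(5.0), np.float64(87.5))
-12 (np.float64(5.5), np.float64(87.5))
-2 (np.float64(5.5), np.float64(87.5))
0 (np.float64(4.5), np.float64(87.5))
2 (np.float64(5.5), np.float64(87.5))
12 (np.float64(4.5), np.float64(87.5))
18 (np.float64(4.5), np.float64(87.5))
```

>>> carry_out(
  plan=[
    [[0, 0, 0, -0.06, 0, 0, 0], [0, 0, 0, -0.08, 0, -0.04, 0], [0, 0, 0, -0.06, 0, -0.2, 0], [0, 0, 0, 0, 0, -0.6, 0], [0, 0, 0, 0, 0, 0, 0]],
  ],
)

```text
clock: 15.85
eef_pos: [580.4, 150.8, 59.8]
eef_rot: [-3.138, -0.127, -0.006]
contact_force: [-0.3, -0.1, 0.4]
width: 0.0
finger_force: 0.0
```

>>> carry_out(
  plan=[
    [[0, 0, 0, 0, 0, -1, 0], [0, 0, 0, 0, 0, -0.5, 0], [0, 0, 0, 0, 0, 0, 0], [0, 0, 0, 0, 0, 0, 0], [0, 0, 0, 0, 0, 0, 0]],
  ],
)

```text
clock: 16.48
eef_pos: [578.0, 149.9, 130.7]
eef_rot: [3.138, 0.127, -0.004]
contact_force: [-0.6, -0.3, -0.2]
width: -0.1
finger_force: 0.0
```

```bash
python3 edge.py 36; python3 edge.py -36
```

```text
tcp rack [-16.8  35.8 130.7] F [-0.6 -0.3 -0.2]
-18 (np.float64(5.0), np.float64(9.5))
-12 (np.float64(5.0), np.float64(9.5))
-2 (np.float64(5.0), np.float64(9.5))
0 (np.float64(5.0), np.float64(30.5))
2 (np.float64(5.0), np.float64(83.5))
12 (np.float64(5.0), np.float64(87.5))
18 (np.float64(5.0), np.float64(87.0))
tcp rack [-16.6  36.  130.8] F [-0.2 -0.9  0.1]
-18 (np.float64(3.0), np.float64(83.5))
-12 (np.float64(81.5), np.float64(82.0))
-2 (np.float64(81.5), np.float64(85.5))
0 (np.float64(30.0), np.float64(83.5))
2 (np.float64(30.0), np.float64(81.5))
12 (np.float64(81.5), np.float64(83.0))
18 (np.float64(81.5), np.float64(81.5))
```

Both holders are latched: left rear edge about 4 mm past the mouth, right about 2.5 mm. Moving to look at the knob.

>>> carry_out(
  plan=[
    [[0, 0, 0, -0.2, 0.84, -0.5, 0.6], [0, 0, 0, -0.2, 0.84, -0.5, 0.6], [0, 0, 0, -0.2, 0.84, -0.5, 0.6], [0, 0, 0, -0.2, 0.84, -0.5, 0.6], [0, 0, 0, -0.2, 0.84, 0, 0.6]],
  ],
)

```text
clock: 17.2
eef_pos: [546.9, -64.3, 234.0]
eef_rot: [3.138, 0.127, 0.005]
contact_force: [0.7, -0.4, -0.1]
width: 51.3
finger_force: 0.0
```

>>> carry_out(
  plan=[
    [[0, 0, 0, -0.2, 0.84, 0, 0.6], [0, 0, 0, -0.2, 0.84, 0, 0.6], [0, 0, 0, 0, 0, 0, 0.6], [0, 0, 0, 0, 0, 0, 0.6], [0, 0, 0, 0, 0, 0, 0.6]],
  ],
)

```text
clock: 17.82
eef_pos: [533.2, -146.8, 232.1]
eef_rot: [-3.138, -0.131, 0.0]
contact_force: [0.2, 0.6, -0.2]
width: 51.1
finger_force: 0.0
```

Run:
```python
from h import *
import pickle
o=status.get_obs();print(np.round(o["eef_pos"],1),np.round(o["eef_rot"],3),o["joint_positions"][6])
s=eyes.snapshot("wrist");pickle.dump(s,open("wk.pkl","wb"));s2=eyes.snapshot("side")
u,v=proj(s,[613,-150,84]).astype(int);print(u,v)
a=cv2.resize(s["image"][:280],(800,400),interpolation=cv2.INTER_CUBIC)
b=cv2.resize(s2["image"][205:280,190:325],(360,200),interpolation=cv2.INTER_CUBIC)
c=np.zeros((600,800,3),np.uint8);c[:400]=a;c[400:,:360]=b;cv2.imwrite("pics/k2.png",c)
```

```text
[ 533.2 -146.8  232.1] [-3.138 -0.131  0.   ] -1.4330624073272384
290 108
```

View pics/k2.png

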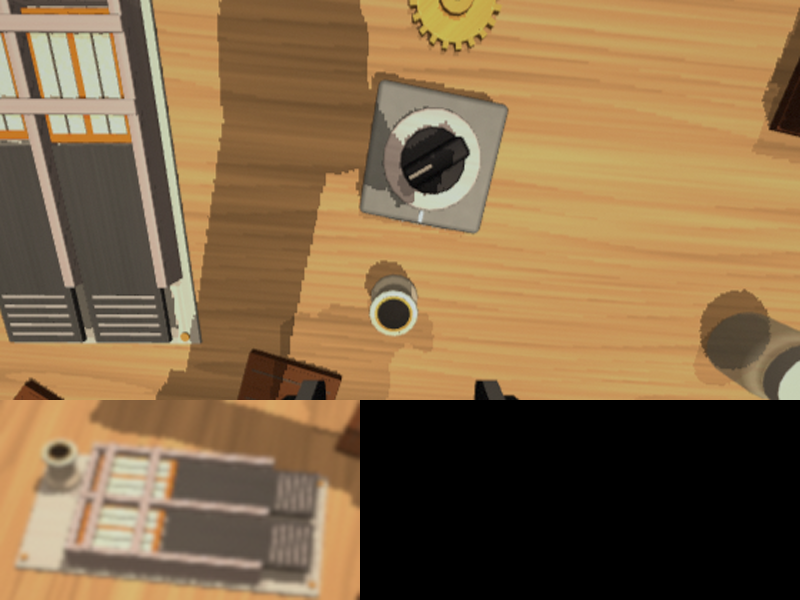

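The knob bar runs from about (404,181) to (467,148) in the picture, mark at lower left, housing corners at (362,213), (478,233), (507,105) and (378,82). Both holders are in their slots with the sills up in the side crop.

Run:
```python
from h import *
import pickle
s=pickle.load(open("wk.pkl","rb"));k=1/1.42857
P=lambda u,v,z:ray(s,(u*k,v*k),z)[:2]
c=[P(*q,40) for q in((362,213),(478,233),(507,105),(378,82))];print(np.round(c,1).tolist(),np.round(np.mean(c,0),1))
x=(c[3]+c[2]-c[0]-c[1]);print("yaw",np.arctan2(x[1],x[0]))
a,b=P(408,179,84),P(433,166,84);print("mark",a,b,np.arctan2(*(b-a)[::-1]))
a,b=P(404,181,84),P(467,148,84);print("bar",a,b,(a+b)/2,np.arctan2(*(b-a)[::-1]))
hsv=cv2.cvtColor(s["image"],cv2.COLOR_BGR2GRAY)
print("disc ctr", np.round(P(433,160,52),1))
```

```text
[[570.1, -117.1], [562.7, -203.0], [650.1, -210.5], [656.9, -122.9]] [ 609.9 -163.4]
yaw -0.07573146339332673
mark [ 599.04174927 -147.26533866] [ 607.93022323 -161.77176396] -1.0210714835526424
bar [ 597.65239943 -144.9162976 ] [ 619.95173634 -181.07243495] [ 608.80206788 -162.99436627] -1.0181508190353772
disc ctr [ 611.  -163.7]
```

Knob centre (609.5,-163), bar yaw -1.02, so the knob angle is about 0.94 rad. Aligning above it.

>>> carry_out(
  plan=[
    [[0, 0, 0, 0.75, 0.23, 0, 0.6], [0, 0, 0, 0.75, 0.23, 0, 0.6], [0, 0, 0.98, 0, 0, 0, 0.6], [0, 0, 0.98, 0, 0, 0, 0.6], [0, 0, 0.98, 0, 0, 0, 0.6]],
  ],
)

```text
clock: 18.55
eef_pos: [609.8, -164.2, 232.0]
eef_rot: [-3.098, 0.52, 0.001]
contact_force: [-0.6, 0.4, -0.5]
width: 51.1
finger_force: 0.0
```

>>> carry_out(
  plan=[
    [[0, 0, 0.98, 0, 0, 0.2, 0.6], [0, 0, 0.98, 0, 0, 0.2, 0.6], [0, 0, 0.98, 0, 0, 0.2, 0.6], [0, 0, 0.98, 0, 0, 0.2, 0.6], [0, 0, 0.98, 0, 0, 0.2, 0.6]],
  ],
)

```text
clock: 19.18
eef_pos: [609.8, -164.2, 181.9]
eef_rot: [-2.744, 1.529, 0.0]
contact_force: [-0.4, -0.6, 0.0]
width: 51.0
finger_force: 0.0
```

>>> carry_out(
  plan=[
    [[0, 0, 0, 0, 0, 0, 0.6], [0, 0, 0, 0, 0, 0, 0.6], [0, 0, 0, 0, 0, 0, 0.6], [0, 0, 0, 0, 0, 0, 0.6], [0, 0, 0, 0, 0, 0, 0.6]],
  ],
)

```text
clock: 19.8
eef_pos: [609.6, -165.4, 182.5]
eef_rot: [-2.747, 1.525, -0.0]
contact_force: [0.2, 0.1, -0.2]
width: 51.4
finger_force: 0.0
```

Run:
```python
from h import *
o=status.get_obs();m=R.from_rotvec(o["eef_rot"]).as_matrix();print(np.round(o["eef_pos"],1),np.round(m,3).tolist(),np.arctan2(m[1,0],m[0,0]),o["joint_positions"][6])
d=m.T@(np.array([609.5,-163.3,60])-o["eef_pos"]);print("tool shift /50",np.round(d/50,3))
```

```text
[ 609.6 -165.4  182.5] [[0.529, -0.849, 0.0], [-0.849, -0.529, -0.0], [0.0, -0.0, -1.0]] -1.0136219971791003 -2.460092593650079
tool shift /50 [-0.037 -0.02   2.449]
```

>>> carry_out(
  plan=[
    [[0, 0, 0, -0.03, -0.02, 0.9, 0.6], [0, 0, 0, 0, 0, 0.9, 0.6], [0, 0, 0, 0, 0, 0.4, 0.6], [0, 0, 0, 0, 0, 0.24, 0.6], [0, 0, 0, 0, 0, 0, 0.6]],
  ],
  squeeze=30,
)

```text
clock: 20.42
eef_pos: [609.9, -163.5, 60.4]
eef_rot: [-2.747, 1.525, -0.0]
contact_force: [-0.7, 0.4, 0.1]
width: 50.9
finger_force: 0.0
```

>>> carry_out(
  plan=[
    [[0, 0, 0, 0, 0, 0, 0], [0, 0, 0, 0, 0, 0, 0], [0, 0, 0, 0, 0, 0, 0], [0, 0, 0, 0, 0, 0, 0], [0, 0, 0, 0, 0, 0, 0]],
  ],
  squeeze=30,
)

```text
clock: 21.05
eef_pos: [611.6, -163.3, 61.8]
eef_rot: [-2.745, 1.524, -0.006]
contact_force: [3.5, 0.6, 6.1]
width: 13.4
finger_force: 35.1
```

>>> carry_out(
  plan=[
    [[0, 0, -0.8, 0, 0, 0, 0], [0, 0, -0.8, 0, 0, 0, 0], [0, 0, -0.8, 0, 0, 0, 0], [0, 0, -0.8, 0, 0, 0, 0], [0, 0, -0.8, 0, 0, 0, 0]],
  ],
)

```text
clock: 21.68
eef_pos: [612.0, -162.9, 61.8]
eef_rot: [-3.061, 0.702, -0.008]
contact_force: [4.8, 2.1, 5.0]
width: 13.4
finger_force: 34.9
```

>>> carry_out(
  plan=[
    [[0, 0, -0.8, 0, 0, 0, 0], [0, 0, -0.7, 0, 0, 0, 0], [0, 0, -0.6, 0, 0, 0, 0], [0, 0, 0, 0, 0, 0, 0], [0, 0, 0, 0, 0, 0, 0]],
  ],
)

```text
clock: 22.3
eef_pos: [612.2, -162.6, 61.9]
eef_rot: [-3.131, 0.253, -0.009]
contact_force: [4.7, 2.3, 5.7]
width: 13.4
finger_force: 35.0
```

```bash
cat > k.py <<'E'
from h import *
o=status.get_obs();m=R.from_rotvec(o["eef_rot"]).as_matrix();print(np.round(o["eef_pos"],1),np.arctan2(m[1,0],m[0,0]),np.round(o["wrist_torque"],3),np.round(o["contact_force"],1),o["width"],o["tau"][6])
E
python3 k.py
```

```text
[ 612.2 -162.6   61.9] -0.161064274719856 [ 0.318 -0.995  0.076] [4.7 2.3 5.7] 13.410346096097502 -0.03330768900923431
```

>>> carry_out(
  plan=[
    [[0, 0, -0.3, 0, 0, 0, 0], [0, 0, -0.3, 0, 0, 0, 0], [0, 0, -0.2, 0, 0, 0, 0], [0, 0, 0, 0, 0, 0, 0], [0, 0, 0, 0, 0, 0, 0]],
  ],
)

```text
clock: 22.92
eef_pos: [612.2, -162.6, 61.9]
eef_rot: [-3.139, 0.085, -0.009]
contact_force: [4.7, 2.9, 5.2]
width: 13.5
finger_force: 48.9
```

```bash
python3 k.py
```

```text
[ 612.2 -162.6   61.9] -0.054197778906921824 [ 0.527 -1.109 -1.246] [4.7 2.9 5.2] 13.514163954035718 1.2347562611103058
```

The torque jumped to 1.2 N m, so the knob is on its zero stop. Releasing.

>>> carry_out(
  plan=[
    [[0, 0, 0.12, 0, 0, 0, 0], [0, 0, 0, 0, 0, 0, 0.6], [0, 0, 0, 0, 0, 0, 0.6], [0, 0, 0, 0, 0, 0, 0.6], [0, 0, 0, 0, 0, -0.5, 0.6]],
  ],
)

```text
clock: 23.55
eef_pos: [607.4, -163.4, 83.2]
eef_rot: [-3.139, 0.105, 0.009]
contact_force: [-0.2, -0.4, 0.6]
width: 51.5
finger_force: 0.0
```

>>> carry_out(
  plan=[
    [[0, 0, 0, 0, 0, -1, 0.6], [0, 0, 0, 0, 0, -1, 0.6], [0, 0, 0, 0, 0, -0.9, 0.6], [0, 0, 0, -1, 0, 0, 0.6], [0, 0, 0, -0.6, 0, 0, 0.6]],
  ],
)

```text
clock: 24.18
eef_pos: [527.8, -158.1, 230.4]
eef_rot: [3.139, -0.106, -0.001]
contact_force: [-0.1, 0.7, 0.2]
width: 51.4
finger_force: 0.0
```

Run:
```python
from h import *
s=eyes.snapshot("wrist");g=cv2.cvtColor(s["image"],cv2.COLOR_BGR2HSV)
# black knob bar/disc vs mark: white thin blob inside black disc
T=np.array([610,-163,84]);u,v=proj(s,T).astype(int);print(u,v)
b=(s["image"].max(2)>110).astype(np.uint8)
# region of knob: pixels within 21 mm of axis at z=84
m=np.zeros_like(b);pts=np.array([proj(s,T+[20*np.cos(t),20*np.sin(t),0]) for t in np.linspace(0,6.28,40)]).astype(np.int32);cv2.fillPoly(m,[pts],1)
n,l,st,ct=cv2.connectedComponentsWithStats(b*m)
for i in range(1,n):
    if st[i,4]<8: continue
    ys,xs=np.where(l==i);P=np.array([ray(s,q,84)[:2] for q in zip(xs,ys)]);c=P.mean(0);w,V=np.linalg.eigh(np.cov(P.T));d=V[:,1]
    print(st[i,4],np.round(c,1),"dir",np.round(np.arctan(d[1]/d[0]),3),np.round(np.sqrt(w),1))
o=status.get_obs();print(np.round(o["eef_pos"],1),o["clock"])
```

```text
277 105
10 [ 628.4 -154.6] dir -1.078 [0.3 1.9]
37 [ 615.7 -144.6] dir -0.294 [1.  6.2]
43 [ 600.  -162.1] dir -0.117 [0.6 4.4]
12 [ 596.1 -149. ] dir 0.805 [0.4 2.7]
[ 524.3 -158.2  230. ] 24.225
```

Run:
```python
from h import *
for _ in range(2):
    s=eyes.snapshot("wrist");im=s["image"];g=cv2.cvtColor(im,cv2.COLOR_BGR2HSV)
    def warp(z,x0,x1,y0,y1,k=4): # rectify the plane at height z: rows=-x, cols=-y
        w=np.float32([[x1,y1],[x1,y0],[x0,y0],[x0,y1]]);src=np.float32([proj(s,[*p,z]) for p in w])
        W,H=int((y1-y0)*k),int((x1-x0)*k)
        return cv2.warpPerspective(im,cv2.getPerspectiveTransform(src,np.float32([[0,0],[W,0],[W,H],[0,H]])),(W,H),flags=cv2.INTER_CUBIC)
    def line(a,thr,nm,x1,y1,k=4):
        b=(a.max(2)>thr).astype(np.uint8);n,l,st,ct=cv2.connectedComponentsWithStats(b)
        for i in range(1,n):
            if st[i,4]<60: continue
            ys,xs=np.where(l==i);P=np.c_[x1-ys/k,y1-xs/k];wt,V=np.linalg.eigh(np.cov(P.T));d=V[:,1]
            print(nm,st[i,4],np.round(P.mean(0),1),round(float(np.arctan(d[1]/d[0])),3),np.round(np.sqrt(wt),1))
    line(warp(84,590,612,-169,-156),90,"mark",612,-156)
    line(warp(40,564,580,-175,-145),170,"tick",580,-145)
    # front top edge and side edges of the housing: gray vs wood by saturation
    a=cv2.cvtColor(warp(40,545,675,-230,-100),cv2.COLOR_BGR2HSV);m=(a[...,1]<60).astype(np.uint8)
    m=cv2.morphologyEx(m,cv2.MORPH_OPEN,np.ones((9,9)))
    c=max(cv2.findContours(m,0,1)[0],key=cv2.contourArea);r=cv2.minAreaRect(c);print("rect",np.round([675-r[0][1]/4,-100-r[0][0]/4]),np.round(np.array(r[1])/4,1),r[2])
```

```text
mark 679 [ 600.1 -162.2] -0.103 [0.8 4.4]
tick 458 [ 564.9 -153.7] 1.529 [0.4 6.3]
rect [ 610. -163.] [88.  88.6] 5.8124823570251465
mark 642 [ 600.1 -162.2] -0.101 [0.8 4.4]
tick 87 [ 569.2 -159.4] 0.131 [0.6 0.7]
tick 505 [ 565.  -153.1] 1.528 [0.5 5.5]
rect [ 610. -163.] [88.  88.4] 5.8263421058654785
```

The mark (-0.102 rad) lines up with the housing (-0.101 rad), so the knob is at zero.

```bash
python3 -c "
from h import *
print(order.finish_job())"
```

```text
the job is handed in; nothing more can be done
None
```

I latched both holders home behind their raised sills, then turned the reset knob back to its zero stop, and handed the job in at about 24 s; the hand-in gave no verdict.

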